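# Draw back the sprung follower and load the blank feeder

### The job

Pull the feeder's sprung black knob out until you feel its stop and shift it sideways into the notch there, so that it stays out when let go. Only then load the three round wooden blanks into the lane, standing upright in single file and wholly between the straight rails. Leave everything else on the bench where it is.

Things in the scene. Friction and masses are not known exactly. Their poses are not given: they have to be found in the camera images.
- feeder: Fixed blank feeder. Origin on the bench, on the lane's centre line; y axis along the lane (mouth at the -y end, knob housing at the +y end), x across it (-x nearer the robot). Rails 10 mm thick, 25 mm high, 46 mm lane, bench as floor; straight from y = -0.100 to 0.070, flared guides before them widen to 108 mm at y = -0.141. Housing y 0.061 to 0.245, 94 mm wide.
- slot (a point): Point of the plate on the housing, under the knob's home (feeder y = 0.085, 50 mm up, the plate's top). The knob's 10 mm stem runs in the plate's 16 mm slot along feeder y. At the slot's far end, its stop, a 16 mm long, 18 mm deep notch opens towards -x. The plate is adjusted anew each time: the stop lies 91 to 121 mm of pull from home, found by pulling until it stops.
- mouth (a point): Point on the bench, on the lane's centre line, where the straight rails begin (feeder y = -0.100). A blank is wholly in the lane when its whole width is past this line.
- follower_face (a point): Centre of the front (-y) face of the follower, a 40 x 40 mm steel plate in the lane that the blanks come to stand against, 24 mm above the bench. A 12 mm rod joins it to the knob. At home it is 45 mm past the mouth line; it moves with the knob.
- knob_grip (a point): Centre of the round black pull knob, 76 mm above the bench; knob 28 mm across, its underside 60 mm and its top 88 mm above the bench. At home it is at feeder x = 0, y = 0.085. Gripped from above.
- follower (a joint): Pull of the follower and knob along the feeder's +y axis, m; 0 = home. A spring pulls it home with 7 N at 0 and about 12 N at the stop.
- pull_knob (a joint): Sideways shift of the knob towards the feeder's -x, m; 0 = in the slot, 0.016 to 0.018 = in the side notch. The slot's edge blocks it short of the notch, and it stays where it is left. In the notch the spring draws the stem about 6 mm back against the notch's edge, which then holds the follower out.
- blank1: Round hardwood blank standing upright, 40 mm across, 75 mm tall, about 66 g; origin centre of underside, z axis up. The three are alike.
- blank2: Round hardwood blank standing upright, 40 mm across, 75 mm tall, about 66 g; origin centre of underside, z axis up. The three are alike.
- blank3: Round hardwood blank standing upright, 40 mm across, 75 mm tall, about 66 g; origin centre of underside, z axis up. The three are alike.
- offcut: square hardwood offcut, 45 x 45 x 60 mm tall, upright among the round blanks; origin centre of underside. Bystander.
- glue_bottle: white plastic glue bottle, 56 mm across, 150 mm tall, beside the rails; origin centre of underside. Bystander.
- try_square: try square lying flat: wooden stock 110 mm, steel blade 120 x 30 mm; origin on the bench near its corner. Bystander.
- screwdriver: screwdriver lying on the bench. Bystander.
- tape_measure: closed tape measure case, 70 x 40 x 65 mm; origin centre of underside. Bystander.
- screw_jar: glass jar with steel lid, 70 mm across, 85 mm tall; origin centre of underside. Bystander.
- mallet: hammer lying on the bench. Bystander.
Mind the look-alikes: they are no part of the job. What is shaped like the blank1 but red or white is not meant.

How it is judged:
On the way:
1. the knob has been pulled out and shifted into the side notch while no blank is between the straight rails (value of joint follower above 0.075 m and value of joint pull_knob above 0.011 m and velocity of joint follower between -0.02 and 0.02 m/s and y of each of blank1, blank2, blank3 in the frame of feeder below -0.1 m), for 0.2 s.
At the end, for the whole second after the job is handed in: The follower is held out by its notch (pull over 75 mm, sideways shift over 11 mm, not moving); all three blanks stand upright on the bench (tilt under 0.1 rad) and at rest in the lane, within 10 mm of its centre line and with their centres between 17 mm past the mouth line and 175 mm past it (value of joint follower above 0.075 m and value of joint pull_knob above 0.011 m and velocity of joint follower between -0.01 and 0.01 m/s and y of blank1 in the frame of feeder between -0.083 and 0.075 m and x of blank1 in the frame of feeder between -0.01 and 0.01 m and height (world z) of each of blank1, blank2, blank3 below 0.006 m and angle between each of blank1, blank2, blank3's own z axis and vertical below 0.1 rad and linear speed of each of blank1, blank2, blank3 below 0.02 m/s and y of blank2 in the frame of feeder between -0.083 and 0.075 m and x of blank2 in the frame of feeder between -0.01 and 0.01 m and y of blank3 in the frame of feeder between -0.083 and 0.075 m and x of blank3 in the frame of feeder between -0.01 and 0.01 m); the robot touches nothing.
It fails at once if a bystander is moved by more than 30 mm (distance of any of offcut, glue_bottle, try_square, screwdriver, tape_measure, screw_jar, mallet from where it was at the start of the episode above 0.03 m).
It also fails if it takes over 72 s, if anything falls off the work surface, if the arm or the gripper's body presses on something with over 40 N, if the wrist force passes 120 N, or if a joint passes its speed limit or range.

### The arm

A 6-joint arm with a two-finger parallel gripper is mounted at the origin on the work surface. World frame = base frame: x ahead of the robot, y to its left, z up, the work surface at z = 0. Lengths are in m, angles in rad, forces in N, time in s.
With the tool pointing down it reaches from about 0.375 to 0.9 m from the base axis. Payload 3.1 kg.
Tool frame: the origin (TCP) lies on the centre line of the jaws, within the pads' length; the fingertips stand 19 mm ahead of it and the grasp point (between the pads) is the TCP; z points along the fingers, y is the line along which they close (so a half turn about z gives the same grasp; the last joint's range is limited). The gripper opens to 87 mm and grips with 3 to 60 N. Pads are 19 mm wide; open, the fingers measure 117 mm over their backs; the gripper's body (75 mm by 190 mm) begins 51 mm behind the grasp point.
Start: joints at [1.06, 0.527, 1.433, -0, 1.181, -0.178], TCP at [0.204, 0.591, 0.242] pointing down, gripper open.
Joint ranges: [-3.08, 3.08], [-0.75, 2.2], [0.22, 2.44], [-1.43, 4.57], [0, 2.65], [-2.85, 2.85]. Speed limits (rad/s): [2.79, 2.79, 3.14, 3.14, 3.14, 3.14].

### API

Orientations are given as a rotation vector (axis times angle).
In Python, from station import r, get_image, camera_params gives the robot as it stands.
- The arm moves only by the tool send_rows, never from a script. Its argument "targets" is a list of rows, each a list of 3 entries, a list of its own where there are three numbers: the shift along the tool's x, y, z in cm, then the turn, a rotation vector about the tool's x, y, z in rad, then the opening, from 0 (shut) to 1 (fully open). A call has 1 to 20 rows; each row is the pose to reach, as a shift and turn from the pose commanded when the call began, along the tool's axes at that moment; what a row does not reach only later rows make up. A row lasts 1/12 s, in which the tool goes at most 41.7 mm and 7.16 degrees, less where a joint would pass 70% of its speed; a pose out of reach is approached as far as the arm can. A call with a gripper value outside its range is refused whole. The fingers move at their own pace and stop on an object; the grip force is fixed at half the most. Time passes only in rows, so rows that repeat a pose let the fingers close. It gives the time, the measured TCP pose, the force, the opening and the grip force at its end, in the units of the state.
- r.state(): the state, without advancing time (a new reading comes with each control period).
- get_image(name): name is "scene" or "top"; returns the picture (400x640x3 uint8, red, green, blue); there is no depth.
- camera_params(name): a dict with "camera_matrix" (3x3 intrinsics, pixels), "world_from_camera" (4x4, takes a point from camera to world coordinates). Camera axes: x right, y up, looking along -z (the intrinsics and any distortion apply to the point x, -y, -z); pixel columns grow to the right and rows downward; lengths in m; the calibration is good to about 2 mm. A picture is of the moment at which its call begins. camera_params takes no time and is no camera call.
- r.sign_off(): hands the job in; it is judged then, once.
The state is a dict: "t": time; "qpos": joint angles; "joint_vel": joint speeds; "effort": joint torques, N m; "tool_pos": TCP position; "eef_rot": TCP orientation; "force": force on the tool from outside, world axes, zero at the start; "wrist_torque": the same for the moment, N m; "width": finger opening in m; "grasp_force": force on a finger pad.
Only numpy, scipy, OpenCV 4.12 (cv2) and the standard library are available. Lean on these libraries where they do the work, as an engineer would, in place of code of your own. Each camera call takes 0.05 s, during which the arm holds its last target. There are 200 camera calls.

## Working session

There is one attempt and no reset: what is moved stays moved. The work goes in short steps, Python scripts to look and compute and a tool call to move; the robot and the scene stay as the last step left them, time stands still between calls to the robot, and variables do not carry over. Pictures are saved under pics/ and viewed, at most 10 in all, crops included, and the job is handed in when it is done.

Besides the shell and the picture viewer there is one more tool, called after ">>>" as name(argument=value, ...) on one line, values as JSON. send_rows: Moves the arm, as the interface text tells. Its arguments: {"type":"object","properties":{"targets":{"type":"array"}},"required":["targets"]}

```bash
mkdir -p pics; python3 - <<'E'
from station import r,get_image,camera_params
import cv2
for n in("scene","top"):
    im=get_image(n); cv2.imwrite(f"pics/{n}0.png",im[:,:,::-1]); p=camera_params(n); print(n,p)
print(r.state())
E
```

```text
scene {'camera_matrix': array([[370.59418938,   0.        , 321.78574261],
       [  0.        , 370.59418938, 197.08388318],
       [  0.        ,   0.        ,   1.        ]]), 'world_from_camera': array([[ 0.02416106, -0.75781564,  0.65202125,  1.26309758],
       [ 0.99959006,  0.02833409, -0.00410897, -0.01851361],
       [-0.01536059,  0.65185323,  0.75818956,  0.92186009],
       [ 0.        ,  0.        ,  0.        ,  1.        ]])}
top {'camera_matrix': array([[382.38730516,   0.        , 317.13464396],
       [  0.        , 382.38730516, 206.17829443],
       [  0.        ,   0.        ,   1.        ]]), 'world_from_camera': array([[-0.02135739,  0.99712452, -0.07270865,  0.46805463],
       [-0.99977112, -0.02120989,  0.00280021,  0.00736319],
       [ 0.00125001,  0.07275182,  0.99734929,  1.19964993],
       [ 0.        ,  0.        ,  0.        ,  1.        ]])}
{'t': 0.1, 'qpos': array([ 1.06048783e+00,  5.28380488e-01,  1.43377236e+00, -1.31605507e-05,
        1.18139658e+00, -1.78485563e-01]), 'joint_vel': array([ 0.00077835, -0.001676  , -0.00190739,  0.00097434, -0.00083795,
       -0.00069431]), 'effort': array([-2.92725844e-07, -4.40987778e+01, -1.77150947e+01,  6.35244814e-02,
        5.33951260e-02, -4.20489414e-05]), 'tool_pos': array([0.20326273, 0.59036629, 0.24066555]), 'eef_rot': array([-5.18723078e-01, -3.09781273e+00,  2.89906039e-03]), 'force': array([ 0.13140948, -0.28396817,  0.45452047]), 'wrist_torque': array([0.08059569, 0.02618181, 0.05126383]), 'grasp_force': 0.0, 'width': 0.08709134215316928}
```

View pics/top0.png

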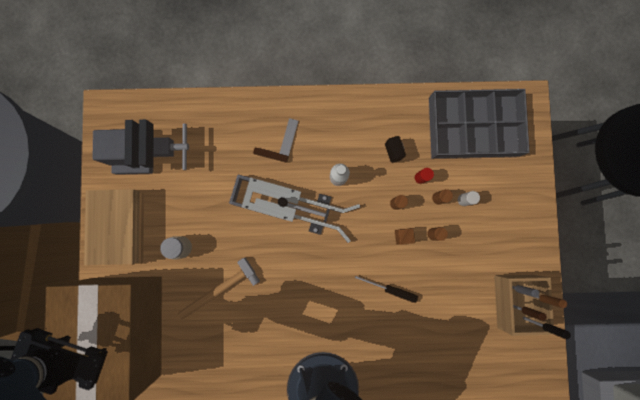

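View pics/scene0.png

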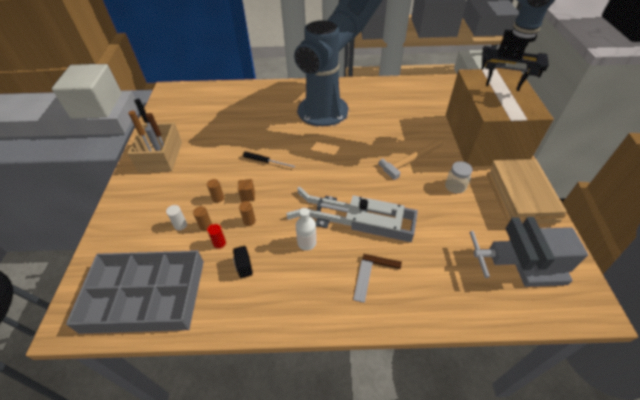

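```bash
cat > h.py <<'E'
import numpy as np,cv2
from station import camera_params
def ray(n,u,v):
    p=camera_params(n);K=p['camera_matrix'];T=p['world_from_camera']
    d=np.array([(u-K[0,2])/K[0,0],-(v-K[1,2])/K[1,1],-1]);return T[:3,3],T[:3,:3]@d
def on(n,u,v,z):
    o,d=ray(n,u,v);return o+d*(z-o[2])/d[2]
def px(n,P):
    p=camera_params(n);K=p['camera_matrix'];T=p['world_from_camera']
    c=T[:3,:3].T@(np.array(P)-T[:3,3]);return K[0,0]*c[0]/-c[2]+K[0,2],K[1,1]*-c[1]/-c[2]+K[1,2]
E
python3 - <<'E'
import cv2,numpy as np
t=cv2.imread('pics/top0.png');s=cv2.imread('pics/scene0.png')
a=cv2.resize(t[150:260,220:380],(800,550),interpolation=cv2.INTER_CUBIC)
cv2.imwrite('pics/c1.png',a)
b=cv2.resize(t[180:250,380:490],None,fx=4,fy=4,interpolation=cv2.INTER_CUBIC)
c=cv2.resize(s[170:240,160:270],None,fx=4,fy=4,interpolation=cv2.INTER_CUBIC)
cv2.imwrite('pics/c2.png',np.vstack([b,c]))
E
```

```text
(no output)
```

View pics/c1.png

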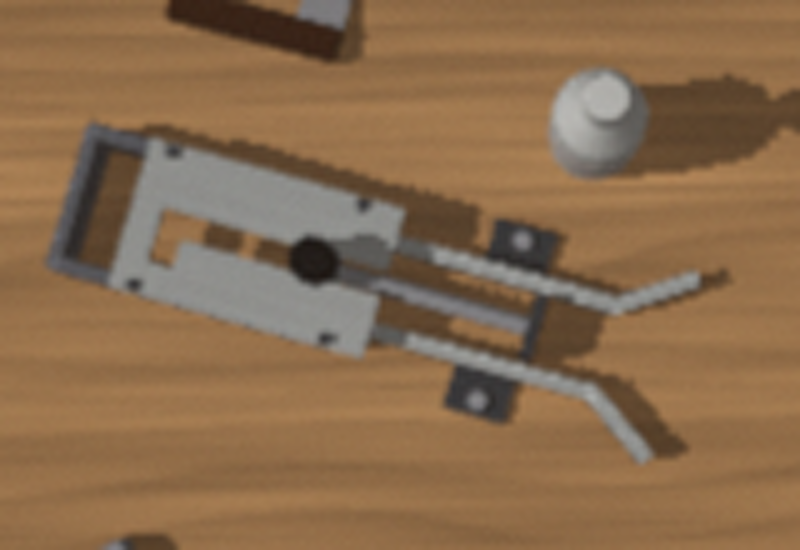

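View pics/c2.png

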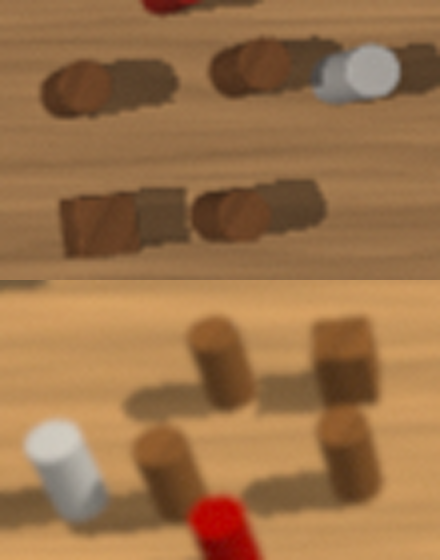

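Crops: brown round blanks at top px (401,202), (446,197), (441,234); the square-topped piece at (408,236) is the offcut; white (472,198) and red (425,175) cylinders are look-alikes. Knob at (283,202), mouth near (341,219), notch on the image-lower (-x) side.

```bash
python3 - <<'E'
import cv2,numpy as np
from h import *
np.set_printoptions(precision=4,suppress=True)
t=cv2.imread('pics/top0.png');s=cv2.imread('pics/scene0.png')
f=lambda u,v:(220+u/5,150+v/5)
# plate corners z=.05
C=[on('top',*f(*c),.05) for c in[(150,138),(405,208),(362,356),(108,287)]]
print('plate',[c[:2] for c in C],[np.linalg.norm(C[i]-C[(i+1)%4]) for i in range(4)])
for i,j in((1,0),(2,3)):
    d=C[j]-C[i];print('yaw of feeder y',np.arctan2(d[1],d[0]))
R=[on('top',*f(*c),.025) for c in[(618,303),(592,388),(432,253),(405,343)]]
print('rails',R); 
for i,j in((0,2),(1,3)):
    d=R[j]-R[i];print(np.arctan2(d[1],d[0]))
# knob
hsv=cv2.cvtColor(t,cv2.COLOR_BGR2HSV)
m=(t.max(2)<45).astype(np.uint8);m[:, :270]=0;m[:,297:]=0;m[:190]=0;m[215:]=0
M=cv2.moments(m,True);u,v=M['m10']/M['m00'],M['m01']/M['m00'];print('knob px',u,v,M['m00'],on('top',u,v,.08))
# blanks: brown saturated, darker than wood
for n,im,rois in(('top',t,(380,180,490,250)),('scene',s,(185,170,265,235))):
    print(n)
tops=[(86,88),(265,66),(244,214),(100,222)]
for k,(a,b) in enumerate(tops):
    P=on('top',380+a/4,180+b/4,.075 if k<3 else .06);print(k,P,'scene px',px('scene',P))
# scene tops in crop lower: px=(160+a/4,170+(b-280)/4)
for a,b in[(165,443),(215,333),(344,421),(342,332)]:
    print('scene',on('scene',160+a/4,170+(b-280)/4,.06 if (a,b)==(342,332) else .075))
E
```

```text
plate [array([0.643 , 0.2057]), array([0.5971, 0.052 ]), array([0.5082, 0.0794]), array([0.553 , 0.2318])] [np.float64(0.16043927294360633), np.float64(0.09303909502328062), np.float64(0.1587830644453624), np.float64(0.09369085856137428)]
yaw of feeder y 1.2804684952224366
yaw of feeder y 1.2845792962638245
rails [array([ 0.5383, -0.0771,  0.025 ]), array([ 0.4864, -0.0597,  0.025 ]), array([0.5716, 0.0368, 0.025 ]), array([0.5165, 0.0544, 0.025 ])]
1.2861265571886276
1.3134243168462791
knob px 282.3220338983051 201.54237288135593 59.0 [0.5655 0.1062 0.08  ]
top
scene
0 [ 0.5571 -0.2451  0.075 ] scene px (np.float64(244.23245476515507), np.float64(204.9705633702761))
1 [ 0.5706 -0.3779  0.075 ] scene px (np.float64(198.60666718293027), np.float64(209.78495589676697))
2 [ 0.4619 -0.3575  0.075 ] scene px (np.float64(211.78725411680338), np.float64(182.58567263096052))
3 [ 0.4582 -0.2551  0.06  ] scene px (np.float64(245.3902307277719), np.float64(184.03748152970476))
scene [ 0.5746 -0.3694  0.075 ]
scene [ 0.465  -0.3509  0.075 ]
scene [ 0.5584 -0.2397  0.075 ]
scene [ 0.4537 -0.2552  0.06  ]
```

>>> send_rows(targets=[[[-49.9,-34.1,0],[0,0,-0.044],0.65],[[-49.9,-34.1,0],[0,0,-0.044],0.65],[[-49.9,-34.1,0],[0,0,-0.044],0.65],[[-49.9,-34.1,0],[0,0,-0.044],0.65],[[-49.9,-34.1,0],[0,0,-0.044],0.65],[[-49.9,-34.1,0],[0,0,-0.044],0.65],[[-49.9,-34.1,0],[0,0,-0.044],0.65],[[-49.9,-34.1,0],[0,0,-0.044],0.65],[[-49.9,-34.1,0],[0,0,-0.044],0.65],[[-49.9,-34.1,0],[0,0,-0.044],0.65],[[-49.9,-34.1,0],[0,0,-0.044],0.65],[[-49.9,-34.1,0],[0,0,-0.044],0.65],[[-49.9,-34.1,0],[0,0,-0.044],0.65],[[-49.9,-34.1,0],[0,0,-0.044],0.65],[[-49.9,-34.1,0],[0,0,-0.044],0.65],[[-49.9,-34.1,10.2],[0,0,-0.044],0.65],[[-49.9,-34.1,10.2],[0,0,-0.044],0.65],[[-49.9,-34.1,10.2],[0,0,-0.044],0.65],[[-49.9,-34.1,10.2],[0,0,-0.044],0.65],[[-49.9,-34.1,10.2],[0,0,-0.044],0.65]])

```text
t: 1.77
tool_pos: [0.5635, 0.1059, 0.1385]
eef_rot: [-0.45, -3.106, 0.001]
force: [0.9, -0.3, 0.1]
width: 0.0565
grasp_force: 0.0
```

>>> send_rows(targets=[[[0,0,3.5],[0,0,0],0.65],[[0,0,6.3],[0,0,0],0.65],[[0,0,6.3],[0,0,0],0.65],[[0,0,6.3],[0,0,0],0.0],[[0,0,6.3],[0,0,0],0.0],[[0,0,6.3],[0,0,0],0.0],[[0,0,6.3],[0,0,0],0.0],[[0,0,6.3],[0,0,0],0.0],[[0,0,6.3],[0,0,0],0.0],[[0,0,6.3],[0,0,0],0.0]])

```text
t: 2.6
tool_pos: [0.5655, 0.1068, 0.078]
eef_rot: [0.451, 3.106, 0.003]
force: [0.7, 4.9, 6.8]
width: 0.0275
grasp_force: 30.0
```

>>> send_rows(targets=[[[0,1,0],[0,0,0],0],[[0,2.5,0],[0,0,0],0],[[0,4,0],[0,0,0],0],[[0,5.5,0],[0,0,0],0],[[0,7,0],[0,0,0],0],[[0,8,0],[0,0,0],0],[[0,8.5,0],[0,0,0],0],[[0,8.5,0],[0,0,0],0],[[0,8.5,0],[0,0,0],0]])

```text
t: 3.35
tool_pos: [0.5882, 0.1844, 0.078]
eef_rot: [-0.447, -3.11, 0.009]
force: [-2.5, -10.4, 9.2]
width: 0.027
grasp_force: 30.0
```

>>> send_rows(targets=[[[0,0.25,0],[0,0,0],0],[[0,0.5,0],[0,0,0],0],[[0,0.75,0],[0,0,0],0],[[0,1.0,0],[0,0,0],0],[[0,1.0,0],[0,0,0],0]])

```text
t: 3.77
tool_pos: [0.5909, 0.1934, 0.078]
eef_rot: [-0.447, -3.109, 0.01]
force: [-2.8, -10.8, 8.7]
width: 0.0269
grasp_force: 30.0
```

>>> send_rows(targets=[[[0,0.25,0],[0,0,0],0],[[0,0.5,0],[0,0,0],0],[[0,0.5,0],[0,0,0],0]])

```text
t: 4.02
tool_pos: [0.5921, 0.1978, 0.0779]
eef_rot: [-0.447, -3.109, 0.012]
force: [-2.9, -11.2, 9.3]
width: 0.0271
grasp_force: 30.0
```

>>> send_rows(targets=[[[0,0.25,0],[0,0,0],0],[[0,0.5,0],[0,0,0],0],[[0,0.5,0],[0,0,0],0]])

```text
t: 4.27
tool_pos: [0.5922, 0.1984, 0.0778]
eef_rot: [-0.442, -3.106, 0.024]
force: [-4.3, -23.7, 12.8]
width: 0.0269
grasp_force: 30.0
```

>>> send_rows(targets=[[[0,-0.5,0],[0,0,0],0],[[0.3,-0.5,0],[0,0,0],0],[[0.6,-0.5,0],[0,0,0],0],[[0.9,-0.5,0],[0,0,0],0],[[1.2,-0.5,0],[0,0,0],0],[[1.5,-0.5,0],[0,0,0],0],[[1.8,-0.5,0],[0,0,0],0],[[1.9,-0.5,0],[0,0,0],0],[[1.9,-0.5,0],[0,0,0],0]])

```text
t: 5.02
tool_pos: [0.5758, 0.2027, 0.0779]
eef_rot: [0.445, 3.106, -0.011]
force: [1.0, -13.0, 6.1]
width: 0.0271
grasp_force: 30.0
```

>>> send_rows(targets=[[[0,-0.3,0],[0,0,0],0],[[0,-0.6,0],[0,0,0],0],[[0,-0.8,0],[0,0,0],0],[[0,-0.8,0],[0,0,0],0],[[0,-0.8,0],[0,0,0],0.5],[[0,-0.8,0],[0,0,0],0.5],[[0,-0.8,0],[0,0,0],0.5],[[0,-0.8,0],[0,0,0],0.5],[[0,-0.8,-4],[0,0,0],0.65],[[0,-0.8,-8],[0,0,0],0.65],[[0,-0.8,-12],[0,0,0],0.65],[[0,-0.8,-12],[0,0,0],0.65]])

```text
t: 6.02
tool_pos: [0.5768, 0.2009, 0.2043]
eef_rot: [0.447, 3.095, 0.007]
force: [1.2, -0.4, 0.3]
width: 0.0551
grasp_force: 0.0
```

>>> send_rows(targets=[[[-10.8,-43,0],[0,0,0],0.65],[[-10.8,-43,0],[0,0,0],0.65],[[-10.8,-43,0],[0,0,0],0.65],[[-10.8,-43,0],[0,0,0],0.65],[[-10.8,-43,0],[0,0,0],0.65],[[-10.8,-43,0],[0,0,0],0.65],[[-10.8,-43,0],[0,0,0],0.65],[[-10.8,-43,0],[0,0,0],0.65],[[-10.8,-43,0],[0,0,0],0.65],[[-10.8,-43,0],[0,0,0],0.65],[[-10.8,-43,0],[0,0,0],0.65],[[-10.8,-43,0],[0,0,0],0.65],[[-10.8,-43,0],[0,0,0],0.65],[[-10.8,-43,0],[0,0,0],0.65]])

```text
t: 7.18
tool_pos: [0.5531, -0.2424, 0.1959]
eef_rot: [-0.45, -3.108, -0.002]
force: [-0.6, 0.6, -0.1]
width: 0.0563
grasp_force: 0.0
```

```bash
python3 - <<'E'
from station import r,get_image
import cv2,numpy as np
t=get_image('top')[:,:,::-1];s=get_image('scene')[:,:,::-1]
a=cv2.resize(t[150:260,220:380],None,fx=4,fy=4,interpolation=cv2.INTER_CUBIC)
b=cv2.resize(s[160:250,180:340],None,fx=4,fy=4,interpolation=cv2.INTER_CUBIC)[:150*4]
cv2.imwrite('pics/c3.png',np.vstack([a,b])[:,:][:600] if 0 else np.hstack([cv2.resize(a,(400,275)),cv2.resize(b,(400,275))]))
print(r.state()['tool_pos'])
E
```

```text
[ 0.55345793 -0.24151514  0.19623689]
```

View pics/c3.png

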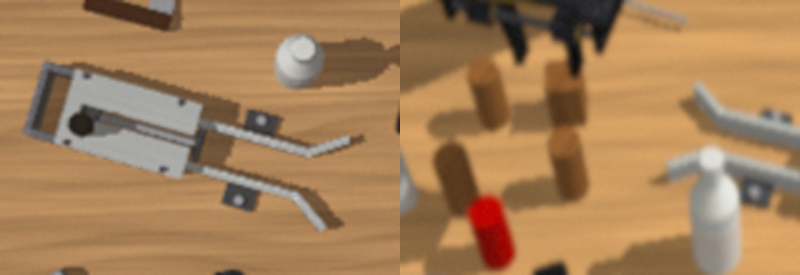

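The knob sits in the notch (crop px (80,123)), off the slot line, and stays out; the follower face is about 134 mm past the mouth. The lane is empty.

>>> send_rows(targets=[[[-0.35,0,4],[0,0,0],0.65],[[-0.35,0,8],[0,0,0],0.65],[[-0.35,0,11],[0,0,0],0.65],[[-0.35,0,14.2],[0,0,0],0.65],[[-0.35,0,14.2],[0,0,0],0.65],[[-0.35,0,14.2],[0,0,0],0],[[-0.35,0,14.2],[0,0,0],0],[[-0.35,0,14.2],[0,0,0],0],[[-0.35,0,14.2],[0,0,0],0],[[-0.35,0,14.2],[0,0,0],0],[[-0.35,0,14.2],[0,0,0],0]])

```text
t: 8.2
tool_pos: [0.5586, -0.2449, 0.0571]
eef_rot: [0.45, 3.105, -0.002]
force: [0.6, 2.5, 6.9]
width: 0.0395
grasp_force: 30.0
```

>>> send_rows(targets=[[[0,0,-3],[0,0,0],0],[[4,4,-3],[0,0,0],0],[[7,7,-3],[0,0,0],0],[[9.4,9.4,-3],[0,0,0],0],[[9.4,9.4,-3],[0,0,0],0],[[9.4,9.4,-0.3],[0,0,0],0],[[9.4,9.4,-0.3],[0,0,0],0],[[9.4,9.4,-0.3],[0,0,0],0]])

```text
t: 8.87
tool_pos: [0.4935, -0.1276, 0.0576]
eef_rot: [-0.45, -3.108, -0.0]
force: [-0.1, -0.1, -1.2]
width: 0.0396
grasp_force: 29.9
```

```bash
python3 - <<'E'
from station import r,get_image
import cv2,numpy as np
from h import *
t=get_image('top')[:,:,::-1];s=get_image('scene')[:,:,::-1]
a=cv2.resize(t[170:270,300:430],(520,400),interpolation=cv2.INTER_CUBIC)
cv2.imwrite('pics/c4.png',a)
st=r.state();p=st['tool_pos'];e=np.array([.284,.959]);d=p[:2]-[.5125,-.0705];print(p,st['force'],'s',d@e,'lat(+tool x)',-(d@[.959,-.284]))
E
```

```text
[ 0.49419218 -0.12840792  0.05819698] [ 0.27265759 -0.25762693  0.1738175 ] s -0.060733113837100686 lat(+tool x) 0.0011113464755495182
```

View pics/c4.png

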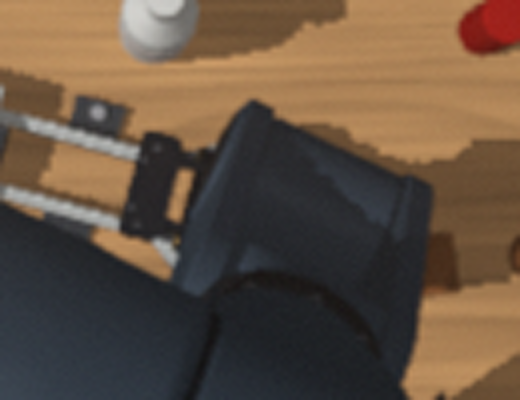

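>>> send_rows(targets=[[[-0.2,1.5,-0.1],[0,0,0],0],[[-0.2,3,-0.1],[0,0,0],0],[[-0.2,4.5,-0.1],[0,0,0],0],[[-0.2,6,-0.1],[0,0,0],0],[[-0.2,7.5,-0.1],[0,0,0],0],[[-0.2,8.5,-0.1],[0,0,0],0],[[-0.2,8.5,-0.1],[0,0,0],0]])

```text
t: 9.55
tool_pos: [0.5204, -0.0457, 0.0592]
eef_rot: [0.448, 3.108, 0.0]
force: [-0.1, -0.0, -0.6]
width: 0.0392
grasp_force: 29.9
```

No force, so the blank entered cleanly; carrying on to s ≈ 0.09, then lowering and releasing.

>>> send_rows(targets=[[[0,1.5,0],[0,0,0],0],[[0,3,0],[0,0,0],0],[[0,4.5,0],[0,0,0],0],[[0,6,0],[0,0,0],0],[[0,6.5,0],[0,0,0],0],[[0,6.5,0.2],[0,0,0],0],[[0,6.5,0.2],[0,0,0],0],[[0,6.5,0.2],[0,0,0],0.53],[[0,6.5,0.2],[0,0,0],0.53],[[0,6.5,0.2],[0,0,0],0.53]])

```text
t: 10.38
tool_pos: [0.5381, 0.0149, 0.0566]
eef_rot: [0.452, 3.109, -0.0]
force: [-0.0, -0.3, 0.7]
width: 0.045
grasp_force: 0.0
```

>>> send_rows(targets=[[[0,0,-4],[0,0,0],0.53],[[0,0,-8],[0,0,0],0.65],[[0,0,-12],[0,0,0],0.65],[[-3.3,-37.5,-12],[0,0,0],0.65],[[-3.3,-37.5,-12],[0,0,0],0.65],[[-3.3,-37.5,-12],[0,0,0],0.65],[[-3.3,-37.5,-12],[0,0,0],0.65],[[-3.3,-37.5,-12],[0,0,0],0.65],[[-3.3,-37.5,-12],[0,0,0],0.65],[[-3.3,-37.5,-12],[0,0,0],0.65],[[-3.3,-37.5,-12],[0,0,0],0.65],[[-3.3,-37.5,-12],[0,0,0],0.65],[[-3.3,-37.5,-12],[0,0,0],0.65],[[-3.3,-37.5,-12],[0,0,0],0.65],[[-3.3,-37.5,-12],[0,0,0],0.65]])

```text
t: 11.63
tool_pos: [0.4624, -0.353, 0.1762]
eef_rot: [-0.453, -3.108, -0.002]
force: [-1.2, -0.1, -0.1]
width: 0.0566
grasp_force: 0.0
```

```bash
python3 - <<'E'
from station import r,get_image
import cv2,numpy as np
t=get_image('top')[:,:,::-1]
cv2.imwrite('pics/c5.png',cv2.resize(t[170:250,280:380],(500,400),interpolation=cv2.INTER_CUBIC))
print(r.state()['tool_pos'])
E
```

```text
[ 0.46269761 -0.35203309  0.17624521]
```

View pics/c5.png

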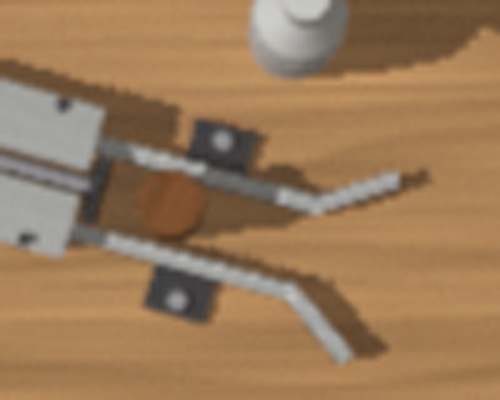

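Blank 1 stands in the lane at crop (171,205), just ahead of the follower face. Picking the next.

>>> send_rows(targets=[[[-0.1,-0.2,4],[0,0,0],0.65],[[-0.1,-0.2,8],[0,0,0],0.65],[[-0.1,-0.2,11],[0,0,0],0.65],[[-0.1,-0.2,11.9],[0,0,0],0.65],[[-0.1,-0.2,11.9],[0,0,0],0.65],[[-0.1,-0.2,11.9],[0,0,0],0],[[-0.1,-0.2,11.9],[0,0,0],0],[[-0.1,-0.2,11.9],[0,0,0],0],[[-0.1,-0.2,11.9],[0,0,0],0],[[-0.1,-0.2,11.9],[0,0,0],0],[[-0.1,-0.2,11.9],[0,0,0],0]])

```text
t: 12.6
tool_pos: [0.4647, -0.3565, 0.0595]
eef_rot: [0.451, 3.106, -0.004]
force: [-0.1, -0.1, 6.2]
width: 0.0394
grasp_force: 29.9
```

>>> send_rows(targets=[[[0,0,-4],[0,0,0],0],[[0,0,-8],[0,0,0],0],[[0,0,-9],[0,0,0],0],[[3.5,22.8,-9],[0,0,0],0],[[3.5,22.8,-9],[0,0,0],0],[[3.5,22.8,-9],[0,0,0],0],[[3.5,22.8,-9],[0,0,0],0],[[3.5,22.8,-9],[0,0,0],0],[[3.5,22.8,-9],[0,0,0],0],[[3.5,22.8,-9],[0,0,0],0],[[3.5,22.8,-5],[0,0,0],0],[[3.5,22.8,-2],[0,0,0],0],[[3.5,22.8,-0.2],[0,0,0],0],[[3.5,22.8,-0.2],[0,0,0],0],[[3.5,22.8,-0.2],[0,0,0],0]])

```text
t: 13.85
tool_pos: [0.4946, -0.1277, 0.0589]
eef_rot: [-0.452, -3.108, -0.0]
force: [-0.6, 0.0, -0.6]
width: 0.0391
grasp_force: 30.0
```

>>> send_rows(targets=[[[-0.2,1.5,-0.1],[0,0,0],0],[[-0.2,3,-0.1],[0,0,0],0],[[-0.2,4.5,-0.1],[0,0,0],0],[[-0.2,6,-0.1],[0,0,0],0],[[-0.2,7.5,-0.1],[0,0,0],0],[[-0.2,8.4,-0.1],[0,0,0],0],[[-0.2,8.4,0.1],[0,0,0],0],[[-0.2,8.4,0.1],[0,0,0],0],[[-0.2,8.4,0.1],[0,0,0],0.53],[[-0.2,8.4,0.1],[0,0,0],0.53],[[-0.2,8.4,0.1],[0,0,0],0.53]])

```text
t: 14.77
tool_pos: [0.5206, -0.0477, 0.0586]
eef_rot: [0.452, 3.109, -0.0]
force: [-0.3, -0.0, -1.1]
width: 0.0453
grasp_force: 0.0
```

>>> send_rows(targets=[[[0,0,-4],[0,0,0],0.53],[[0,0,-8],[0,0,0],0.65],[[0,0,-12],[0,0,0],0.65],[[-14.3,-29.9,-12],[0,0,0],0.65],[[-14.3,-29.9,-12],[0,0,0],0.65],[[-14.3,-29.9,-12],[0,0,0],0.65],[[-14.3,-29.9,-12],[0,0,0],0.65],[[-14.3,-29.9,-12],[0,0,0],0.65],[[-14.3,-29.9,-12],[0,0,0],0.65],[[-14.3,-29.9,-12],[0,0,0],0.65],[[-14.3,-29.9,-12],[0,0,0],0.65],[[-14.3,-29.9,-12],[0,0,0],0.65],[[-14.3,-29.9,-12],[0,0,0],0.65],[[-14.3,-29.9,-12],[0,0,0],0.65],[[-14.3,-29.9,-12],[0,0,0],0.65]])

```text
t: 16.02
tool_pos: [0.5721, -0.3727, 0.1782]
eef_rot: [-0.449, -3.108, -0.002]
force: [0.3, -0.8, 0.8]
width: 0.0564
grasp_force: 0.0
```

>>> send_rows(targets=[[[0,-0.2,4],[0,0,0],0.65],[[0,-0.2,8],[0,0,0],0.65],[[0,-0.2,11],[0,0,0],0.65],[[0,-0.2,12.1],[0,0,0],0.65],[[0,-0.2,12.1],[0,0,0],0.65],[[0,-0.2,12.1],[0,0,0],0],[[0,-0.2,12.1],[0,0,0],0],[[0,-0.2,12.1],[0,0,0],0],[[0,-0.2,12.1],[0,0,0],0],[[0,-0.2,12.1],[0,0,0],0],[[0,-0.2,12.1],[0,0,0],0]])

```text
t: 16.93
tool_pos: [0.5736, -0.3771, 0.0601]
eef_rot: [0.45, 3.105, -0.003]
force: [0.6, 0.8, 5.9]
width: 0.0392
grasp_force: 30.0
```

>>> send_rows(targets=[[[0,0,-4],[0,0,0],0],[[0,0,-8],[0,0,0],0],[[0,0,-9],[0,0,0],0],[[14.5,21.7,-9],[0,0,0],0],[[14.5,21.7,-9],[0,0,0],0],[[14.5,21.7,-9],[0,0,0],0],[[14.5,21.7,-9],[0,0,0],0],[[14.5,21.7,-9],[0,0,0],0],[[14.5,21.7,-9],[0,0,0],0],[[14.5,21.7,-9],[0,0,0],0],[[14.5,21.7,-9],[0,0,0],0],[[14.5,21.7,-5],[0,0,0],0],[[14.5,21.7,-2],[0,0,0],0],[[14.5,21.7,-0.2],[0,0,0],0],[[14.5,21.7,-0.2],[0,0,0],0],[[14.5,21.7,-0.2],[0,0,0],0]])

```text
t: 18.27
tool_pos: [0.4956, -0.1284, 0.0588]
eef_rot: [0.452, 3.109, -0.001]
force: [0.5, 1.2, -0.2]
width: 0.0396
grasp_force: 30.0
```

>>> send_rows(targets=[[[0,1,0],[0,0,0],0],[[0,2,0],[0,0,0],0],[[0,2,0.1],[0,0,0],0],[[0,2,0.1],[0,0,0],0],[[0,2,0.1],[0,0,0],0.53],[[0,2,0.1],[0,0,0],0.53],[[0,2,0.1],[0,0,0],0.53],[[0,2,-3],[0,0,0],0.53],[[0,2,-6],[0,0,0],0.53],[[0,2,-6],[0,0,0],0.3],[[0,-2,-6],[0,0,0],0],[[0,-3.5,-6],[0,0,0],0],[[0,-3.5,-6],[0,0,0],0],[[0,-3.5,-6],[0,0,0],0],[[0,-3.5,-2],[0,0,0],0],[[0,-3.5,2],[0,0,0],0],[[0,-3.5,2],[0,0,0],0],[[0,-3.5,2],[0,0,0],0]])

```text
t: 19.77
tool_pos: [0.4827, -0.1583, 0.0371]
eef_rot: [-0.448, -3.102, -0.005]
force: [-0.5, 1.1, 0.7]
width: 0.0014
grasp_force: 0.0
```

>>> send_rows(targets=[[[-0.3,0.7,0],[0,0,0],0],[[-0.3,1.4,0],[0,0,0],0],[[-0.3,2.1,0],[0,0,0],0],[[-0.3,2.8,0],[0,0,0],0],[[-0.3,3.5,0],[0,0,0],0],[[-0.3,4.2,0],[0,0,0],0],[[-0.3,4.9,0],[0,0,0],0],[[-0.3,5,0],[0,0,0],0]])

```text
t: 20.43
tool_pos: [0.5022, -0.1121, 0.04]
eef_rot: [0.449, 3.109, 0.0]
force: [0.3, -1.0, 2.0]
width: 0.0006
grasp_force: 0.8
```

>>> send_rows(targets=[[[0,0.5,0],[0,0,0],0],[[0,1,0],[0,0,0],0],[[0,1.5,0],[0,0,0],0],[[0,2,0],[0,0,0],0],[[0,2.5,0],[0,0,0],0],[[0,3,0],[0,0,0],0],[[0,3.2,0],[0,0,0],0],[[0,3.2,0],[0,0,0],0]])

```text
t: 21.1
tool_pos: [0.511, -0.0819, 0.0394]
eef_rot: [-0.45, -3.109, -0.001]
force: [-0.6, -1.1, 0.8]
width: 0.0006
grasp_force: 0.5
```

>>> send_rows(targets=[[[0,-2,0],[0,0,0],0],[[0,-4,0],[0,0,0],0],[[0,-4,-4],[0,0,0],0],[[0,-4,-8],[0,0,0],0],[[0,-4,-12],[0,0,0],0],[[0,-22,-12],[0,0,0],0],[[0,-22,-12],[0,0,0],0],[[0,-22,-12],[0,0,0],0],[[0,-22,-12],[0,0,0],0],[[0,-22,-12],[0,0,0],0],[[0,-22,-12],[0,0,0],0],[[0,-22,-12],[0,0,0],0]])

```text
t: 22.1
tool_pos: [0.4479, -0.2931, 0.1588]
eef_rot: [-0.454, -3.107, -0.004]
force: [-0.4, 0.1, 0.2]
width: 0.0003
grasp_force: 0.0
```

```bash
python3 - <<'E'
from station import r,get_image
import cv2,numpy as np
from h import *
t=get_image('top')[:,:,::-1];s=get_image('scene')[:,:,::-1]
a=cv2.resize(t[160:260,260:380],(480,400),interpolation=cv2.INTER_CUBIC)
b=cv2.resize(s[170:250,280:430],(480,256),interpolation=cv2.INTER_CUBIC)
cv2.imwrite('pics/c6.png',np.vstack([a[:330],b]))
for q in (.024,.064,.104):
    u,v=px('top',[.5125+.284*q,-.0705+.959*q,.075]);print(q,(u-260)*4,(v-160)*4)
u,v=px('top',[.5125+.284*.017,-.0705+.959*.017,.075]);print('limit',(u-260)*4,(v-160)*4)
E
```

```text
0.024 299.6571116175669 224.86027634510833
0.064 247.19865957775187 210.55630629046823
0.104 194.80710140583255 196.2705763448289
limit 308.8442278010234 227.36534902008782
```

View pics/c6.png

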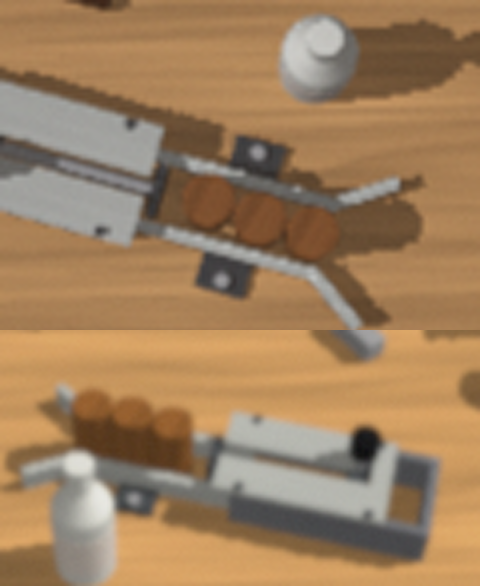

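All three stand tightly in file, but the last one (312,233) is about 9 mm short of intended; a further 12 mm push is needed.

>>> send_rows(targets=[[[0,18,0],[0,0,0],0],[[0,18,0],[0,0,0],0],[[0,18,0],[0,0,0],0],[[0,18,0],[0,0,0],0],[[0,18,0],[0,0,0],0],[[0,18,0],[0,0,0],0],[[0,18,4],[0,0,0],0],[[0,18,8],[0,0,0],0],[[0,18,12],[0,0,0],0],[[0,18,12],[0,0,0],0],[[0,20,12],[0,0,0],0],[[0,21,12],[0,0,0],0],[[0,21.5,12],[0,0,0],0],[[0,22,12],[0,0,0],0],[[0,22.4,12],[0,0,0],0],[[0,22.8,12],[0,0,0],0],[[0,23.2,12],[0,0,0],0],[[0,23.2,12],[0,0,0],0],[[0,23.2,12],[0,0,0],0]])

```text
t: 23.78
tool_pos: [0.515, -0.0714, 0.0406]
eef_rot: [0.45, 3.107, -0.001]
force: [-0.9, -1.6, 1.5]
width: 0.0003
grasp_force: 0.9
```

>>> send_rows(targets=[[[0,-2,0],[0,0,0],0],[[0,-5,0],[0,0,0],0],[[0,-5,-4],[0,0,0],0],[[0,-5,-8],[0,0,0],0],[[0,-5,-12],[0,0,0],0],[[0,-23,-12],[0,0,0],0],[[0,-23,-12],[0,0,0],0],[[0,-23,-12],[0,0,0],0],[[0,-23,-12],[0,0,0],0],[[0,-23,-12],[0,0,0],0],[[0,-23,-12],[0,0,0],0],[[0,-23,-12],[0,0,0],0],[[0,-23,-12],[0,0,0],0]])

```text
t: 24.87
tool_pos: [0.4487, -0.29, 0.1592]
eef_rot: [-0.45, -3.108, -0.003]
force: [-0.0, 0.1, -0.2]
width: 0.0005
grasp_force: 0.0
```

```bash
python3 - <<'E'
from station import r,get_image
import cv2,numpy as np
t=get_image('top')[:,:,::-1];s=get_image('scene')[:,:,::-1]
a=cv2.resize(t[160:260,260:380],(480,400),interpolation=cv2.INTER_CUBIC)
b=cv2.resize(s[170:250,280:430],(480,256),interpolation=cv2.INTER_CUBIC)
cv2.imwrite('pics/c7.png',np.vstack([a[:330],b]))
E
```

```text
(no output)
```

View pics/c7.png

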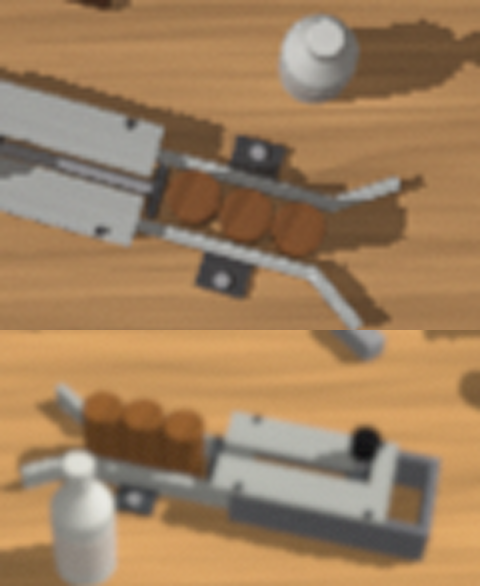

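The three blanks stand upright between the rails at (193,196), (246,213) and (299,229). The last is about 7 mm past the limit point (309,227), and the knob is still in its notch.

```bash
python3 -c "
from station import r
print(r.sign_off())"
```

```text
the job is handed in; nothing more can be done
None
```

The job is handed in at about 25 s of the 72 s: the knob was pulled to its stop and set in the notch before loading. In the last pictures it was still held out, and all three blanks stood upright in single file between the rails, the last about 7 mm inside the limit. I saw no bystander disturbed, but I did not measure them afterwards, and sign-off returned no verdict.

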